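# Ease the spring clip off the monitor camera's pin

### The job

Take the plastic wedge out of its stand and slide it, point down, in under the spring clip's bridge, between bridge and pin, gently spreading the clip until it springs off the upright pin on the monitor camera's foot. Leave the clip lying flat on the foot, off the pin, and put the wedge back upright in its stand, fully home. Never force the wedge, touch neither the clip nor the camera's foot with your fingers, and leave the other nursery things alone.

Things in the scene. Friction and masses are not known exactly. Their poses are not given: they have to be found in the camera images.
- bracket: fixed foot of the white monitor camera: base plate 135 x 64 x 6 mm, on it two aluminium cheeks (tops 45 mm above the dresser) with a 19 mm slot between them, and the upright pin in the slot. Origin: on the pin's axis at dresser height, z up. +x runs along the slot from the pin to its open end, the way the clip comes off. Camera ball (54 mm diameter, 71 mm high) 66 mm to -x of the pin.
- pin_top (a point): flat top of the round steel pin, 16 mm diameter, on its axis, 62 mm above the dresser; axes as bracket. On its +x side the slot is open 30 mm long, down to 6 mm above the dresser. Small stops 53 mm high (x 6 to 11, y 15 to 20 mm either side) keep the clip from moving to -x; 5 mm high lips at x = 32 mm end its travel.
- clip: U spring clip of 5 mm round steel wire, 43 mm wide and 29 mm long, lying flat on the cheeks (heights 45 to 50 mm), gripping the pin. Origin: the point of its underside on the pin's axis while clipped on; axes then as bracket. Its arms run from the bridge to -x past both sides of the pin and close in behind it, each sprung to open outwards; 16.8 mm clear between them.
- clip_bridge (a point): centre of the clip's straight, square 5 mm bridge bar (along y), 14 mm to +x of the clip's origin. Between pin and bridge is a gap of 3.5 mm. Pushed 8 to 10 mm to +x (some 8 N, more if hurried) the arms pass the pin's widest part and the clip springs on by itself to about 15 mm, against the lips. That needs the wedge's tip down to 14 mm or less above the dresser.
- wedge_grip (a point): centre of the wedge's handle, a grey plastic block 24 (x) by 22 (y) by 52 mm (z, upright), about 60 g in all, standing point down in its stand. Below it is the blade, its tip 80 mm below here: 8 mm wide (y), flat upright face on the -x side, sloping face on +x. The blade is clamped in a cross-slot of the handle, off-centre in x by an unknown amount that differs each time: flat face 4 to 12 mm to -x of here.
- wedge: the same tool; origin 80 mm below wedge_grip and 8 mm to its -x, which is the middle of the flat face's lower edge when the blade sits centred (it may be up to 4 mm off either way along x, and stays as set below some 15 N). The blade is 2 mm thick at the tip, thickens evenly on the sloping side to 16 mm at 40 mm above the tip, and stays so up to the handle, 54 mm above the tip.
- stand_mouth (a point): centre of the mouth of the upright slot (30 mm in x, 13 mm in y, right through) in the wedge's fixed birch stand, a block 70 x 60 x 57 mm; 57 mm above the dresser. Home, the handle rests on the block's top, the tip is 3 mm above the dresser, wedge_grip within 3 mm of straight above this point, the wedge's x along the stand's x.
- cup_l: largest of three nested pastel stacking cups, 80 mm diameter, 70 mm high; bystander, leave alone; origin at the centre of its underside
- cup_m: middle stacking cup, 68 mm diameter, 66 mm high, in the large one; bystander, leave alone; origin at the centre of its underside
- cup_s: small stacking cup, 56 mm diameter, 62 mm high, in the middle one; bystander, leave alone; origin at the centre of its underside
- bottle: glass baby bottle, 56 mm diameter, 150 mm high; bystander, leave alone; origin at the centre of its underside
- spoon: orange hard silicone spoon, 140 mm long, lying on the dresser; bystander, leave alone; origin at the centre of its underside
- teether: flat teething ring, 60 mm diameter, 10 mm thick; bystander, leave alone; origin at the centre of its underside
- rattle: dumb-bell rattle, 36 mm diameter, 116 mm long, lying; bystander, leave alone; origin under its middle
There are look-alikes about, which are no part of the job. Leave any purple or turquoise look-alike of the bracket alone.

How it is judged:
By the outcome, as a careful person would: the job done as asked, in the order asked, and still so for the second after the job is handed in, with the robot touching nothing.
It also fails if it takes over 54 s, if anything falls off the work surface, if the arm or the gripper's body presses on something with over 40 N, if the wrist force passes 120 N, or if a joint passes its speed limit or range.

### The arm

A 6-joint arm with a two-finger parallel gripper is mounted at the origin on the work surface. World frame = base frame: x ahead of the robot, y to its left, z up, the work surface at z = 0. Lengths are in mm, angles in rad, forces in N, time in s.
With the tool pointing down it reaches from about 400 to 825 mm from the base axis. Payload 7 kg.
Tool frame: the origin (TCP) lies at the very end of the fingers, on their centre line; the grasp point (between the pads) lies 19 mm behind it; z points along the fingers, y is the direction in which the jaws open and shut (so a half turn about z gives the same grasp; the last joint's range is limited). The gripper opens to 88 mm and grips with 3 to 60 N. Pads are 19 mm wide; open, the fingers measure 130 mm over their backs; the gripper's body (78 mm by 193 mm) begins 47 mm behind the grasp point.
Start: joints at [-0.847, 0.359, 0.012, 0, -1.224, -0.288], TCP at [284.913, -611.898, 226.561] pointing down, gripper open.
Joint ranges: [-3.07, 3.07], [-1.43, 2.12], [-1.02, 1.25], [-3.03, 1.67], [-3.05, -0], [-3.03, 3.03]. Speed limits (rad/s): [2.39, 2.39, 3.01, 3.14, 3.14, 3.14].

### API

Orientations are given as a unit quaternion [x, y, z, w].
In Python, from plant import bot gives the robot as it stands. Calls block until the motion is done:
- bot.move_ptp(position, orientation): joint-space move of the TCP to a pose.
- bot.line_to(position, velocity=150, ori=None): straight line of the TCP; ori=None keeps the orientation; velocity is the mean speed in mm/s.
- bot.move_joints(angles): joint-space move.
- bot.move_gripper(opening, force=None): finger opening in mm; force is the grip in N (None keeps the last); returns when the fingers have stopped.
- bot.pause(seconds).
- bot.solve_ik(position, orientation): joint angles nearest the present ones, or None.
- bot.read_state(): the state.
- bot.camera(name): name is "scene" or "top" or "wrist"; returns the picture (480x640x3 uint8, red, green, blue); there is no depth.
- bot.get_calibration(name): a dict with "fx", "fy", "cx", "cy" (pixels), "view" (4x4, takes a point from world to camera coordinates); the wrist camera has in their place "T_tool_cam" (4x4, takes a point from camera to tool coordinates, whose origin is the TCP and whose axes are the flange's). Camera axes: x right, y up, looking along -z (the intrinsics and any distortion apply to the point x, -y, -z); pixel columns grow to the right and rows downward; lengths in mm; the calibration is good to about 2 mm. A picture is of the moment at which its call begins: read the wrist's pose just before it. get_calibration takes no time and is no camera call.
A pose or a line that the arm cannot do raises bot.Unreachable and nothing moves.
- bot.close_job(): hands the job in, once; it reports no verdict.
The state is a dict: "t": time; "joint_pos": joint angles; "qvel": joint speeds; "tau": joint torques, N m; "tcp_pos": TCP position; "eef_rot": TCP orientation; "contact_force": force on the tool from outside, world axes, zero at the start; "moment": the same for the moment, N m; "width": finger opening in mm.
Only numpy, scipy, OpenCV 4.12 (cv2) and the standard library are available. Lean on these libraries where they do the work, as an engineer would, in place of code of your own. Each camera call takes 0.05 s, during which the arm holds its last target. There are 200 camera calls.

## Working session

There is one attempt and no reset: what is moved stays moved. The work goes in short steps, each a Python script; the robot and the scene stay as the last script left them, time stands still between calls to the robot, and variables do not carry over. Pictures are saved under pics/ and viewed, about 8 in all and at most 12, crops included, and the job is handed in when it is done.

```bash
ls; mkdir -p pics; python3 - <<'E'
from plant import bot
import cv2,numpy as np
for n in ("scene","top"):
    im=bot.camera(n); cv2.imwrite(f"pics/{n}0.png",im[:,:,::-1]); c=bot.get_calibration(n); print(n,c)
print(bot.get_calibration("wrist")); print(bot.read_state())
E
```

```text
pics
scene {'fx': 511.64674158703207, 'fy': 511.64674158703207, 'cx': 319.1047289194005, 'cy': 239.20556510777533, 'view': array([[ 3.22408496e-01,  9.46597031e-01,  2.61202103e-03,
        -2.21671727e+02],
       [-6.85689532e-01,  2.31639960e-01,  6.90052748e-01,
         2.70246786e+02],
       [ 6.52596834e-01, -2.24269904e-01,  7.23754366e-01,
        -1.51097565e+03],
       [ 0.00000000e+00,  0.00000000e+00,  0.00000000e+00,
         1.00000000e+00]])}
top {'fx': 449.97863759284144, 'fy': 449.97863759284144, 'cx': 314.67536513374057, 'cy': 240.66450015183472, 'view': array([[ 2.20248764e-02, -9.99340286e-01, -2.88772697e-02,
         6.67860398e+01],
       [ 9.85737325e-01,  1.68866201e-02,  1.67441835e-01,
        -5.19139935e+02],
       [-1.66843731e-01, -3.21532883e-02,  9.85458947e-01,
        -8.46028194e+02],
       [ 0.00000000e+00,  0.00000000e+00,  0.00000000e+00,
         1.00000000e+00]])}
{'fx': 386.5607671382364, 'fy': 386.5607671382364, 'cx': 320.51732784356994, 'cy': 232.20637230197386, 'T_tool_cam': array([[-2.38200162e-04,  9.51553759e-01,  3.07482336e-01,

[... 279 characters left out ...]
])}
{'t': 0.1, 'joint_pos': array([-8.46897386e-01,  3.59332508e-01,  1.11707612e-02, -2.58045941e-04,
       -1.22409686e+00, -2.88097605e-01]), 'qvel': array([-5.22394939e-04,  7.00275974e-05,  1.37251971e-03,  7.85304930e-04,
        1.05723984e-03,  8.92122614e-04]), 'tau': array([ 9.49620653e-05, -5.84162056e+01,  2.93753940e+01,  7.01555192e+00,
        1.01963634e-02, -2.87297269e-05]), 'tcp_pos': array([ 284.72763402, -611.54735868,  225.72314719]), 'eef_rot': array([-2.16137460e-01,  9.76362663e-01,  6.98318235e-04, -2.48256283e-04]), 'contact_force': array([-1.03747377, -0.69342285, -0.35918553]), 'moment': array([ 0.0239763 , -0.00249506, -0.04780985]), 'width': 87.51994661151129}
```

View pics/scene0.png

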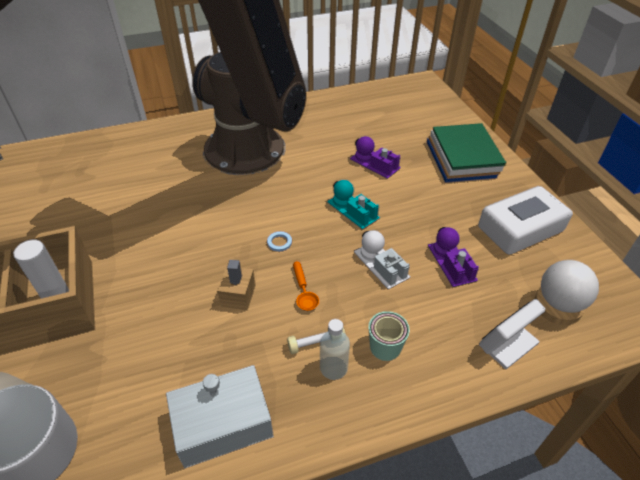

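View pics/top0.png

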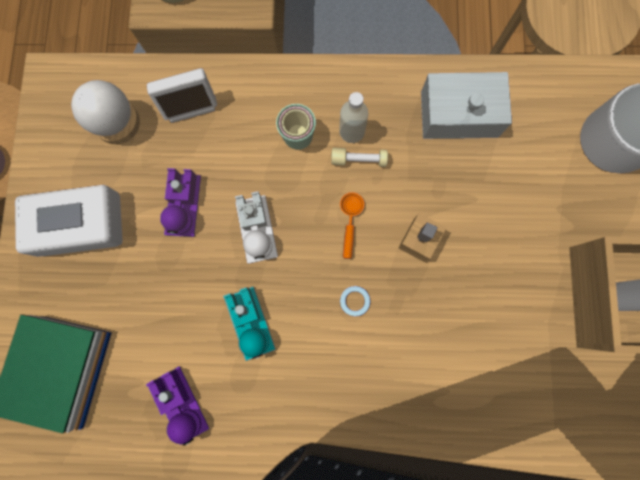

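The scene view shows the white bracket at about (385,258), with its camera ball at (373,243). The look-alikes are purple at (377,157) and (453,258), and turquoise at (355,203). The wedge's grey handle is at (235,270), standing in its birch stand at (237,288). In the top view the white bracket is at (255,225) and the wedge at (428,232). I choose the white bracket and the grey handle in the stand, and check both in one wrist close-up.

```bash
cat > h.py <<'E'
import numpy as np, cv2
from plant import bot
from scipy.spatial.transform import Rotation as R
def cam(name, st=None):
    c=bot.get_calibration(name)
    if name=="wrist":
        T=np.eye(4); T[:3,:3]=R.from_quat(st["eef_rot"]).as_matrix(); T[:3,3]=st["tcp_pos"]
        M=T@c["T_tool_cam"]
    else: M=np.linalg.inv(c["view"])
    return c,M
def ray(cm,u,v):
    c,M=cm; d=M[:3,:3]@np.array([(u-c["cx"])/c["fx"],-(v-c["cy"])/c["fy"],-1.]); return M[:3,3],d/np.linalg.norm(d)
def onz(cm,u,v,z):
    o,d=ray(cm,u,v); return o+d*(z-o[2])/d[2]
def tri(rs):
    A=sum(np.eye(3)-np.outer(d,d) for o,d in rs); b=sum((np.eye(3)-np.outer(d,d))@o for o,d in rs)
    p=np.linalg.solve(A,b); return p,[round(float(np.linalg.norm((np.eye(3)-np.outer(d,d))@(p-o))),1) for o,d in rs]
def proj(cm,p):
    c,M=cm; q=np.linalg.inv(M)@np.append(p,1); return np.array([c["cx"]+c["fx"]*q[0]/-q[2], c["cy"]-c["fy"]*q[1]/-q[2]])
def down(yaw):  # tool z down; tool x at angle yaw in world
    return (R.from_euler('z',yaw)*R.from_euler('x',np.pi)).as_quat()
def snap(tag):
    st=bot.read_state(); im=bot.camera("wrist")[:,:,::-1].copy(); cv2.imwrite(f"pics/{tag}.png",im)
    np.savez(f"pics/{tag}.npz",tcp_pos=st["tcp_pos"],eef_rot=st["eef_rot"]); return st,im
def wcam(tag):
    f=np.load(f"pics/{tag}.npz"); return cam("wrist",f)
E
python3 - <<'E'
from h import *
s=cam("scene");t=cam("top")
print("handle",onz(t,428,232,105),onz(s,235,266,100))
print("ball",onz(t,256,244,44),onz(s,373,243,44)); print("pin",onz(t,251,210,62),onz(s,390,255,62))
print(tri([ray(s,235,262),ray(t,429,228)]))
st=bot.read_state(); print(R.from_quat(st["eef_rot"]).as_matrix().round(2))
S=cv2.imread("pics/scene0.png");T=cv2.imread("pics/top0.png")
a=cv2.resize(S[215:300,345:425],None,fx=5,fy=5,interpolation=2);b=cv2.resize(T[180:270,215:295],None,fx=5,fy=5,interpolation=2)
cc=cv2.resize(S[250:315,205:270],(400,400),interpolation=2)
# camera over
p=onz(t,428,232,105)
for yaw in np.arange(-np.pi,np.pi,np.pi/6):
    q=bot.solve_ik([p[0],p[1],260],down(yaw)); print(round(yaw,2), None if q is None else np.round(q,2))
E
```

```text
handle [ 527.23067911 -132.80797895  105.        ] [ 531.44224925 -131.57461563  100.        ]
ball [509.14259314 193.4091163   44.        ] [515.53726785 190.37483751  44.        ]
pin [573.97327596 203.32134455  62.        ] [576.51619827 203.87469371  62.        ]
(array([ 533.10117209, -131.4627017 ,  114.50051595]), [1.2, 1.2])
[[-0.91 -0.42 -0.  ]
 [-0.42  0.91  0.  ]
 [ 0.    0.   -1.  ]]
-3.14 [ 0.11  0.12 -0.23 -0.   -1.22 -1.68]
-2.62 [ 0.11  0.12 -0.23  0.   -1.22 -1.16]
-2.09 [ 0.11  0.12 -0.23  0.   -1.22 -0.64]
-1.57 [ 0.11  0.12 -0.23  0.   -1.22 -0.11]
-1.05 [ 0.11  0.12 -0.23  0.   -1.22  0.41]
-0.52 [ 0.11  0.12 -0.23  0.   -1.22  0.93]
-0.0 [ 0.11  0.12 -0.23  0.   -1.22  1.46]
0.52 [ 0.11  0.12 -0.23  0.   -1.22  1.98]
1.05 [ 0.11  0.12 -0.23  0.   -1.22  2.5 ]
1.57 [ 0.11  0.12 -0.23  0.   -1.22  3.03]
2.09 [ 0.11  0.12 -0.23  0.   -1.22 -2.73]
2.62 [ 0.11  0.12 -0.23 -0.   -1.22 -2.21]
```

```bash
python3 - <<'E'
from h import *
bot.move_ptp([531,-132,235],down(-2.6)); a=snap("w1")[1]
bot.move_ptp([531,-132+45,235],down(-2.1)); snap("w2")
bot.move_ptp([570,200,230],down(-1.44)); b=snap("b1")[1]
bot.move_ptp([595,235,230],down(-1.44)); snap("b2")
print(bot.read_state()["t"],[proj(wcam("w1"),[531,-132,z]).round() for z in(57,110)],proj(wcam("b1"),[575,203,62]).round())
m=np.hstack([a[60:460,120:520],b[60:460,120:520]]); cv2.imwrite("pics/m1.png",m)
E
```

```text
4.1333 [array([322., 205.]), array([322., 222.])] [315. 211.]
```

View pics/m1.png

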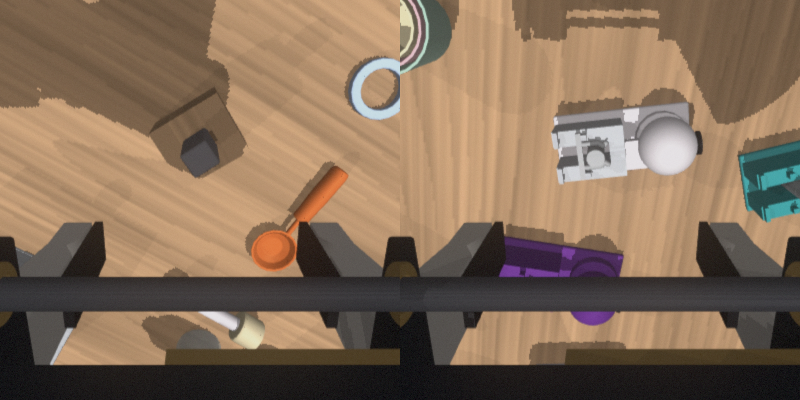

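The wrist view confirms the choice. The white bracket's pin is at about (317,217) in b1, with its slot opening to image left and the ball on the right. The grey handle is at about (320,213) in w1, standing in the birch block. Next I zoom in for corners.

```bash
python3 - <<'E'
from h import *
z=lambda n,c,r,w,h,s: cv2.resize(cv2.imread(f"pics/{n}.png")[r:r+h,c:c+w],None,fx=s,fy=s,interpolation=cv2.INTER_CUBIC)
w2=proj(wcam("w2"),[531,-132,80]).astype(int); b2=proj(wcam("b2"),[575,203,55]).astype(int); print(w2,b2)
m=np.vstack([np.hstack([z("w1",265,145,100,75,4),z("w2",w2[0]-50,w2[1]-37,100,75,4)]),np.hstack([z("b1",265,175,100,75,4),z("b2",b2[0]-50,b2[1]-37,100,75,4)])])
cv2.imwrite("pics/m2.png",m)
E
```

```text
[293 165] [349 173]
```

View pics/m2.png

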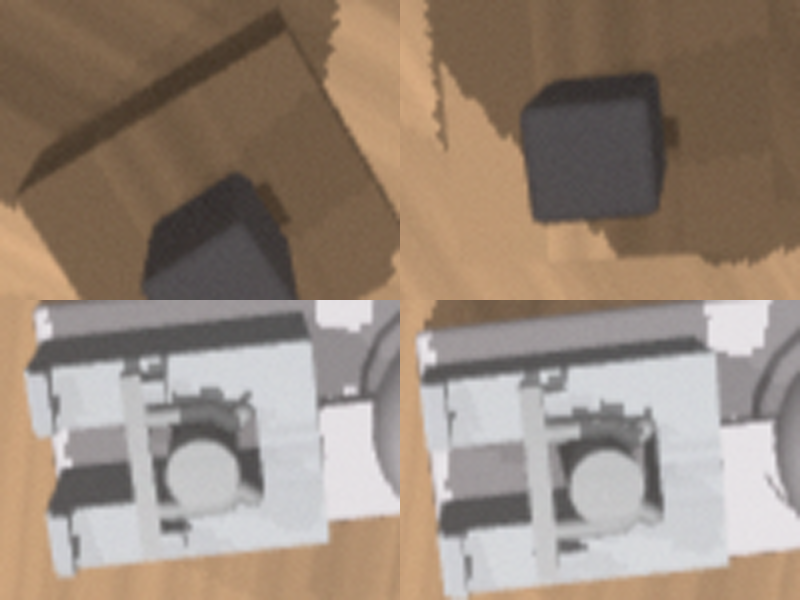

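```bash
python3 - <<'E'
from h import *
B1=lambda x,y:(265+x/4,175+(y-300)/4); B2=lambda x,y:(299+(x-400)/4,136+(y-300)/4)
c1,c2=wcam("b1"),wcam("b2")
print("pin",tri([ray(c1,*B1(203,475)),ray(c2,*B2(607,484))]))
P=[onz(c1,*B1(203,475),62),onz(c2,*B2(607,484),62)]
for c,B,e,r in((c1,B1,[(132,375),(150,555)],[(308,340),(328,540)]),(c2,B2,[(532,380),(546,572)],[(712,352),(728,563)])):
    for l,z in((e,50),(r,45)):
        a,b=[onz(c,*B(*q),z) for q in l]; n=b-a; print(z,a.round(1),b.round(1),"len",np.linalg.norm(n).round(1),"x-dir yaw",round(float(np.arctan2(-n[0],n[1]))+0*np.pi,3))
print(P)
# handle top face
for n,p in(("w1",[531,-132,110]),("w2",[531,-132,110])):
    im=cv2.imread(f"pics/{n}.png").astype(int); cm=wcam(n); u,v=proj(cm,p).astype(int)
    h=cv2.GaussianBlur(im.astype(np.uint8),(3,3),0).astype(int)
    m=((h.max(2)-h.min(2)<18)&(h.max(2)>62)).astype(np.uint8); m[:v-50]=0;m[v+50:]=0;m[:,:u-50]=0;m[:,u+50:]=0
    k,l,s,ct=cv2.connectedComponentsWithStats(m); i=1+s[1:,4].argmax(); cnt=max(cv2.findContours((l==i).astype(np.uint8),0,1)[0],key=len)
    r=cv2.minAreaRect(cnt); print(n,s[i],r)
    bx=cv2.boxPoints(r); w=np.array([onz(cm,*q,109) for q in bx]); print(w.round(1).tolist()); 
    for k in range(2): 
        d=w[k+1]-w[k]; print("edge",np.linalg.norm(d).round(1),round(float(np.arctan2(d[1],d[0])),3))
    if n=="w1": r1=ray(cm,*r[0])
    else: print(tri([r1,ray(cm,*r[0])]))
E
```

```text
pin (array([573.83133515, 208.66753771,  64.43251395]), [0.3, 0.3])
50 [591.8 192.   50. ] [583.  233.5  50. ] len 42.4 x-dir yaw 0.209
45 [553.7 180.1  45. ] [542.2 226.3  45. ] len 47.5 x-dir yaw 0.244
50 [592.1 190.7  50. ] [583.1 232.4  50. ] len 42.6 x-dir yaw 0.211
45 [553.8 180.3  45. ] [542.1 226.2  45. ] len 47.4 x-dir yaw 0.25
[array([573.5459344 , 209.53374681,  62.        ]), array([573.81768795, 208.91792875,  62.        ])]
w1 [301 189  38  47 908] ((319.3539733886719, 212.46630859375), (37.41792678833008, 36.35792922973633), 57.9946174621582)
[[531.6, -156.4, 109.0], [507.0, -144.1, 109.0], [520.2, -118.4, 109.0], [545.6, -130.7, 109.0]]
edge 27.5 2.677
edge 28.8 1.096
w2 [274 150  35  33 928] ((291.0, 166.0), (34.0, 32.0), 0.0)
[[545.9, -131.2, 109.0], [533.3, -150.8, 109.0], [512.2, -138.3, 109.0], [524.2, -118.4, 109.0]]
edge 23.3 -2.141
edge 24.5 2.609
(array([ 534.20188054, -132.13403659,   72.00136058]), [0.5, 0.5])
```

```bash
python3 - <<'E'
from h import *
rs=[]
for n in("w1","w2"):
    im=cv2.imread(f"pics/{n}.png"); cm=wcam(n); u,v=proj(cm,[531,-132,105]).astype(int)
    s=4; c=cv2.resize(im[v-40:v+40,u-40:u+40],None,fx=s,fy=s,interpolation=2).astype(int)
    gray=c.max(2)-c.min(2)<24; V=cv2.GaussianBlur(c.astype(np.float32).mean(2),(9,9),0)
    vals=V[gray].astype(np.uint8); t,_=cv2.threshold(vals.reshape(-1,1),0,255,cv2.THRESH_OTSU)
    m=(gray&(V>t)).astype(np.uint8); m=cv2.morphologyEx(m,2,np.ones((13,13),np.uint8))
    k,l,st,_=cv2.connectedComponentsWithStats(m); i=1+st[1:,4].argmax(); cnt=max(cv2.findContours((l==i).astype(np.uint8),0,1)[0],key=len)
    q=cv2.approxPolyDP(cnt,0.06*cv2.arcLength(cnt,True),True)[:,0]; r=cv2.minAreaRect(cnt)
    f=lambda p:(u-40+(p[0]+.5)/s-.5,v-40+(p[1]+.5)/s-.5)
    print(n,"otsu",t,"poly",q.tolist(),"rect",r)
    w=np.array([onz(cm,*f(p),109) for p in cv2.boxPoints(r)]); print("corners",w.round(1)[:,:2].tolist(),w.mean(0).round(1))
    for k in range(2):
        d=w[k+1]-w[k]; print("edge",np.linalg.norm(d).round(1),round(float(np.arctan2(d[1],d[0])),3))
    rs.append(ray(cm,*f(r[0]))); cv2.drawContours(c,[cnt],0,(0,255,0),1); cv2.imwrite(f"pics/h_{n}.png",c)
print(tri(rs))
a=cv2.resize(cv2.imread("pics/w1.png")[145:265,250:370],None,fx=4,fy=4,interpolation=2)
cv2.imwrite("pics/m3.png",np.hstack([cv2.resize(cv2.imread("pics/h_w1.png"),(400,400)),cv2.resize(cv2.imread("pics/h_w2.png"),(400,400))]))
E
```

```text
w1 otsu 67.0 poly [[176, 87], [75, 141], [131, 226], [229, 170]] rect ((153.04928588867188, 156.68907165527344), (109.02449035644531, 128.70321655273438), 58.15094757080078)
corners [[536.0, -149.5], [514.0, -138.5], [523.9, -119.7], [546.4, -130.6]] [ 530.1 -134.6  109. ]
edge 24.6 2.679
edge 21.2 1.09Traceback (most recent call last):
  File "<stdin>", line 16, in <module>
cv2.error: OpenCV(4.12.0) :-1: error: (-5:Bad argument) in function 'drawContours'
> Overload resolution failed:
>  - Layout of the output array image is incompatible with cv::Mat
>  - Expected Ptr<cv::UMat> for argument 'image'
```

```bash
python3 - <<'E'
from h import *
rs=[]
for n in("w1","w2"):
    im=cv2.imread(f"pics/{n}.png"); cm=wcam(n); u,v=proj(cm,[531,-132,105]).astype(int)
    s=4; c=cv2.resize(im[v-40:v+40,u-40:u+40],None,fx=s,fy=s,interpolation=2).astype(int)
    gray=c.max(2)-c.min(2)<24; V=cv2.GaussianBlur(c.astype(np.float32).mean(2),(9,9),0)
    t=67
    m=(gray&(V>t)).astype(np.uint8); m=cv2.morphologyEx(m,2,np.ones((13,13),np.uint8))
    k,l,st,_=cv2.connectedComponentsWithStats(m); i=1+st[1:,4].argmax(); cnt=max(cv2.findContours((l==i).astype(np.uint8),0,1)[0],key=len)
    r=cv2.minAreaRect(cnt); f=lambda p:(u-40+(p[0]+.5)/s-.5,v-40+(p[1]+.5)/s-.5)
    w=np.array([onz(cm,*f(p),109) for p in cv2.boxPoints(r)]); print(n,w.mean(0).round(1))
    for k in range(2):
        d=w[k+1]-w[k]; print("edge",np.linalg.norm(d).round(1),round(float(np.arctan2(d[1],d[0])),3))
    rs.append(ray(cm,*f(r[0])))
print(tri(rs))
for y in (-0.49,2.65): 
  for tx in (y-np.pi/2,y+np.pi/2): print(y,tx,bot.solve_ik([530,-135,66],down(tx)))
for tx in (0.235-np.pi/2,0.235+np.pi/2): print(tx,bot.solve_ik([590,213,75],down(tx)))
E
```

```text
w1 [ 530.1 -134.6  109. ]
edge 24.6 2.679
edge 21.2 1.09
w2 [ 530.4 -133.9  109. ]
edge 23.6 2.69
edge 21.0 1.109
(array([ 531.19443435, -133.67690138,  103.62535249]), [0.2, 0.2])
-0.49 -2.0607963267948968 [ 0.10889359  0.31095114 -0.47351204  0.         -0.78633314 -0.59889359]
-0.49 1.0807963267948966 [ 0.10889359  0.31095114 -0.47351204  0.         -0.78633314  2.54269906]
2.65 1.0792036732051034 [ 0.10889359  0.31095114 -0.47351204  0.         -0.78633314  2.54110641]
2.65 4.220796326794897 [ 0.10889359  0.31095114 -0.47351204  0.         -0.78633314 -0.60048625]
-1.3357963267948967 [ 0.65720149  0.41248566 -0.28256609  0.         -0.87574458 -0.42220149]
1.8057963267948964 [ 0.65720149  0.41248566 -0.28256609  0.         -0.87574458  2.71939117]
```

```bash
python3 - <<'E'
from h import *
q=down(-2.028); x,y=530.4,-134.1
bot.move_ptp([x,y,150],q); bot.move_gripper(60,20); bot.line_to([x,y,68],120)
s=bot.read_state(); print(s["tcp_pos"],s["contact_force"])
bot.move_gripper(15,12); s=bot.read_state(); print(s["width"],s["tcp_pos"],s["contact_force"],s["moment"])
bot.move_gripper(15,40); s=bot.read_state(); print(s["width"],s["contact_force"],s["moment"],s["t"])
np.savez("pics/home.npz",p=s["tcp_pos"],q=s["eef_rot"])
bot.line_to([x,y,160],100); s=bot.read_state(); print(s["width"],s["contact_force"],s["tcp_pos"])
_,a=snap("g1"); bot.move_ptp([x+35,y+70,200],down(-1.336)); _,b=snap("g2"); S=bot.camera("scene")[:,:,::-1]; cv2.imwrite("pics/s1.png",S)
print(bot.read_state()["t"])
p=proj(cam("scene"),[x+35,y+70,170]).astype(int); tcp=proj(wcam("g2"),[x+35,y+70,160]).astype(int); print(p,tcp)
cv2.imwrite("pics/m4.png",np.hstack([cv2.resize(b[tcp[1]-80:tcp[1]+120,tcp[0]-100:tcp[0]+100],(400,400),interpolation=2),cv2.resize(S[p[1]-50:p[1]+50,p[0]-50:p[0]+50],(400,400),interpolation=2)]))
E
```

```text
[ 530.9033747  -134.13983716   68.55246946] [-0.09940759 -0.0627885  -0.17280973]
24.174625661558956 [ 530.44090032 -134.08441544   68.13010396] [0.92274819 0.1714809  2.44865351] [ 0.20895857  0.28357266 -0.05164082]
23.816181145924755 [-0.99417169  0.04910321  2.75359731] [ 3.10828258e-01  4.36474389e-01 -3.63651889e-04] 7.9833
23.80221677283149 [ 0.41981479 -0.7600151  -1.34242652] [ 529.9287226  -134.05885795  159.28106672]
9.8083
[268 246] [320 264]
```

View pics/m4.png

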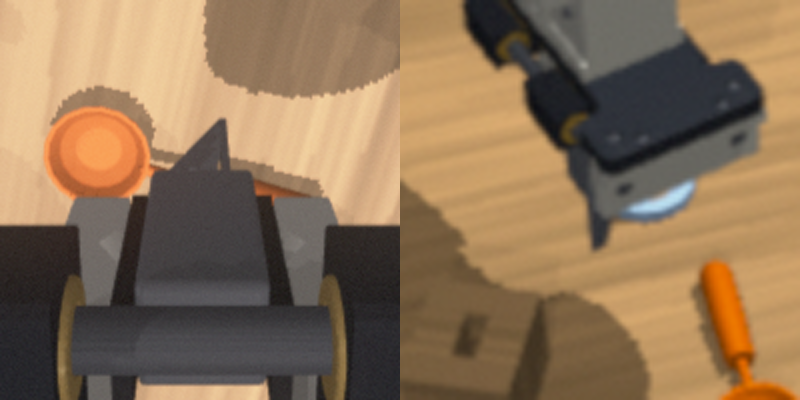

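The held wedge is seen in profile. The flat face is on image right (tool +y), with its tip at about (333,244) in g2, and the slope is on the left, so wedge +x is tool -y. The scene crop shows the empty slot at about (236,279) and the spoon untouched.

```bash
python3 - <<'E'
from h import *
im=cv2.imread("pics/g2.png"); cm=wcam("g2"); f=np.load("pics/g2.npz"); T=R.from_quat(f["eef_rot"])
for uv in((330.0,244),(333.5,246),(335,258),(331.5,244)):
    p=onz(cm,*uv,f["tcp_pos"][2]-65); print(uv,T.inv().apply(p-f["tcp_pos"]).round(2))
for r in range(240,272,3): print(r,im[r,318:344].astype(int).mean(1).astype(int).tolist())
B1=lambda x,y:(265+x/4,175+(y-300)/4); B2=lambda x,y:(299+(x-400)/4,136+(y-300)/4)
for n,B,l in(("b1",B1,[(75,577),(328,542)]),("b1",B1,[(50,370),(308,340)]),("b2",B2,[(465,597),(728,565)]),("b2",B2,[(430,382),(712,352)])):
    a,b=[onz(wcam(n),*B(*q),45) for q in l]; d=a-b; print(n,round(float(np.arctan2(d[1],d[0])),3),np.linalg.norm(d).round(1))
E
```

```text
(330.0, 244) [ 3.21  5.08 65.01]
(333.5, 246) [ 1.91  7.23 65.01]
(335, 258) [-5.99  8.24 65.01]
(331.5, 244) [ 3.21  5.99 65.01]
240 [182, 179, 173, 174, 175, 175, 178, 179, 179, 181, 183, 181, 181, 182, 182, 183, 182, 185, 184, 187, 188, 189, 187, 185, 183, 180]
243 [181, 178, 174, 173, 178, 176, 179, 179, 180, 181, 171, 139, 120, 120, 125, 170, 184, 185, 186, 191, 191, 186, 185, 183, 181, 180]
246 [177, 174, 175, 174, 176, 179, 178, 170, 137, 92, 77, 74, 72, 74, 84, 144, 181, 185, 188, 189, 188, 187, 185, 181, 179, 180]
249 [175, 172, 176, 174, 165, 136, 91, 76, 75, 79, 78, 79, 75, 75, 81, 124, 181, 187, 189, 188, 189, 183, 181, 180, 180, 179]
252 [172, 161, 135, 93, 73, 72, 75, 72, 74, 68, 77, 76, 76, 74, 75, 106, 179, 188, 188, 188, 187, 182, 181, 182, 183, 184]
255 [89, 75, 73, 73, 73, 73, 72, 74, 76, 79, 81, 78, 77, 75, 74, 91, 175, 189, 189, 186, 183, 182, 180, 182, 184, 184]
258 [74, 73, 73, 74, 71, 73, 75, 72, 72, 73, 77, 80, 74, 71, 72, 82, 136, 184, 187, 185, 181, 182, 181, 183, 183, 186]
261 [72, 74, 73, 73, 71, 73, 71, 75, 79, 78, 78, 79, 68, 73, 73, 77, 124, 181, 182, 179, 180, 183, 183, 183, 184, 188]
264 [71, 72, 72, 71, 76, 78, 76, 79, 81, 81, 82, 92, 75, 71, 70, 70, 80, 116, 118, 118, 118, 124, 126, 127, 129, 134]
267 [74, 70, 77, 77, 79, 78, 79, 77, 79, 78, 90, 112, 91, 69, 73, 69, 75, 104, 117, 117, 116, 118, 120, 119, 119, 121]
270 [69, 70, 70, 69, 71, 70, 68, 70, 71, 71, 73, 71, 67, 69, 74, 71, 70, 70, 70, 73, 72, 72, 71, 69, 71, 72]
b1 0.274 60.0
b1 0.246 58.5
b2 0.254 60.2
b2 0.233 61.8
```

```bash
cat >> h.py <<'E'
YB=0.245; U=np.array([np.cos(YB),np.sin(YB),0]); QB=down(YB-np.pi/2); PIN=np.array([573.7,209.2,0]); FY=6.9; TZ=65.1
def at(dx,tipz,dy=0): # TCP for flat face dx ahead of pin axis, tip height
    return PIN+U*(dx+FY)+dy*np.array([-U[1],U[0],0])+np.array([0,0,tipz+TZ])
def rel(s): # (flat x from pin axis, lateral, tipz), force along U, lateral, z
    p=s["tcp_pos"]-PIN; f=s["contact_force"]; V=np.array([-U[1],U[0],0])
    return np.round([p@U-FY,p@V,s["tcp_pos"][2]-TZ,f@U,f@V,f[2]],2)
E
python3 - <<'E'
from h import *
bot.move_ptp(at(11,130),QB); bot.line_to(at(11,72),120); bot.pause(.2)
s,a=snap("i1"); print(rel(s),s["t"],s["eef_rot"],QB); p=proj(wcam("i1"),PIN+[0,0,62]).astype(int); print(p)
cv2.imwrite("pics/m5.png",cv2.resize(a[p[1]-60:p[1]+90,p[0]-100:p[0]+100],(800,600),interpolation=2))
S=bot.camera("scene")[:,:,::-1]; cv2.imwrite("pics/s2.png",S)
E
```

```text
[ 1.156e+01  6.000e-02  7.304e+01  1.600e-01  2.600e-01 -7.000e-01] 11.725 [ 7.88198375e-01 -6.15420660e-01  3.00419493e-04 -8.01969471e-04] [ 7.88212003e-01 -6.15403800e-01 -3.76826147e-17  4.82640654e-17]
[350 242]
```

View pics/m5.png

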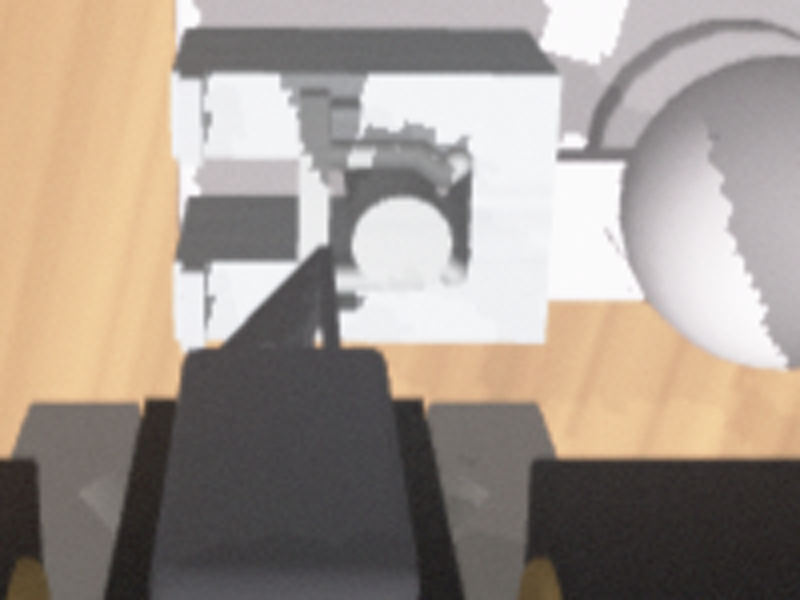

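The view shows the blade tip at crop (320,250), over the bridge and about 3.5 mm ahead of the pin's edge. The cheeks are square to the image and the pin is where predicted at (402,243). Next I feel for the pin.

```bash
python3 - <<'E'
from h import *
bot.line_to(at(11,55.5),80); bot.pause(.15); b=rel(bot.read_state()); print(b)
for k in range(24):
    bot.line_to(at(10.8-.25*k,55.5),8); r=rel(bot.read_state()); print(10.8-.25*k,r)
    if abs(r[3]-b[3])>2.5: break
print(bot.read_state()["t"])
E
```

```text
[ 1.121e+01  5.000e-02  5.570e+01 -8.300e-01 -4.000e-02 -4.000e-01]
10.8 [ 1.090e+01  3.000e-02  5.574e+01 -1.700e-01  3.000e-02 -2.000e-02]
10.55 [10.58  0.   55.6  -0.2   0.57 -0.32]
10.3 [ 1.03e+01 -1.00e-02  5.55e+01 -3.40e-01  5.00e-02 -6.50e-01]
10.05 [10.04 -0.   55.49 -0.18  0.79 -0.13]
9.8 [ 9.79 -0.   55.51  0.56  0.73 -0.83]
9.55 [ 9.530e+00 -1.000e-02  5.549e+01  1.800e-01  5.700e-01 -4.800e-01]
9.3 [ 9.26 -0.   55.5  -0.52  0.15 -0.66]
9.05 [ 9.05e+00  3.00e-02  5.55e+01  6.40e-01  5.00e-02 -1.31e+00]
8.8 [ 8.77  0.   55.5  -0.55 -0.43 -0.96]
8.55 [ 8.54e+00  2.00e-02  5.55e+01 -1.10e-01 -2.50e-01 -1.50e-01]
8.3 [ 8.280e+00 -2.000e-02  5.549e+01  1.000e-02 -3.800e-01 -1.330e+00]
8.05 [ 8.110e+00  1.000e-02  5.553e+01  2.900e-01 -6.100e-01 -9.200e-01]
7.800000000000001 [ 8.000e+00  5.000e-02  5.563e+01  1.090e+00  7.700e-01 -5.700e-01]
7.550000000000001 [ 7.95e+00  8.00e-02  5.57e+01  1.70e+00 -6.90e-01  3.00e-02]
15.8333
```

```bash
python3 - <<'E'
from h import *
bot.line_to(at(8.75,55.5),15); bot.pause(.1); b=rel(bot.read_state()); print(b)
z=55.5
while z>13.2:
    z-=1.5; bot.line_to(at(8.75,z),12); r=rel(bot.read_state()); print(z,r)
    if abs(r[5]-b[5])>(7 if z>42 else 18) or np.hypot(*(r[3:5]-b[3:5]))>13: print("stop"); break
print(bot.read_state()["t"])
E
```

```text
[ 8.4  -0.1  55.29  1.38 -0.09 -0.75]
54.0 [ 8.59 -0.07 53.81  0.18  0.17 -0.45]
52.5 [ 8.670e+00 -3.000e-02  5.236e+01  1.400e-01 -2.000e-02 -1.220e+00]
51.0 [ 8.670e+00 -1.000e-02  5.088e+01  4.500e-01  7.000e-01 -3.000e-02]
49.5 [ 8.650e+00 -3.000e-02  4.936e+01 -9.000e-02 -5.000e-02 -1.090e+00]
48.0 [ 8.70e+00 -1.00e-02  4.79e+01  9.00e-02  2.00e-01 -5.70e-01]
46.5 [ 8.690e+00 -3.000e-02  4.637e+01 -2.600e-01 -5.900e-01 -9.500e-01]
45.0 [ 8.57 -0.05 44.84 -0.81 -0.3  -1.08]
43.5 [ 8.4  -0.1  43.27 -0.97  0.52 -0.23]
42.0 [ 8.24 -0.15 41.72 -3.09 -1.33  0.25]
40.5 [ 8.26 -0.12 40.2  -3.71  0.49  0.67]
39.0 [ 8.39 -0.09 38.72 -4.35 -0.21  0.43]
37.5 [ 8.730e+00 -2.000e-02  3.767e+01 -4.930e+00  4.600e-01  1.880e+00]
36.0 [ 9.23  0.08 36.14 -2.59 -0.44  0.85]
34.5 [ 8.85  0.06 34.37 -2.79  0.7   0.33]
33.0 [ 8.89e+00  3.00e-02  3.29e+01 -2.49e+00 -6.00e-02  5.60e-01]
31.5 [ 8.950e+00  2.000e-02  3.145e+01 -1.640e+00 -8.200e-01 -3.000e-02]
30.0 [ 9.    0.05 29.96 -1.55 -0.17 -0.14]
28.5 [ 9.09  0.08 28.52 -0.73 -0.78 -1.18]
27.0 [ 9.07  0.08 27.01  0.36  0.13 -1.01]
25.5 [ 8.750e+00  0.000e+00  2.539e+01  6.000e-02  1.000e-02 -2.300e-01]
24.0 [ 8.68 -0.03 23.87  0.23  1.2  -0.38]
22.5 [ 8.690e+00 -1.000e-02  2.239e+01  2.000e-02  4.600e-01 -8.900e-01]
21.0 [ 8.670e+00 -2.000e-02  2.087e+01 -3.500e-01 -3.100e-01 -6.000e-01]
19.5 [ 8.69 -0.03 19.39 -0.46  0.23 -0.43]
18.0 [ 8.67 -0.04 17.87  0.24 -0.44 -0.78]
16.5 [ 8.69 -0.   16.39  0.27 -0.39 -0.6 ]
15.0 [ 8.68 -0.04 14.89 -0.02 -0.31  0.08]
13.5 [ 8.66 -0.03 13.37  0.27  0.46 -1.29]
12.0 [ 8.70e+00 -2.00e-02  1.19e+01 -5.00e-02 -1.00e-02 -5.00e-02]
24.1583
```

```bash
python3 - <<'E'
from h import *
bot.line_to(at(9.0,25),40); print(rel(bot.read_state())); bot.line_to(at(9.5,52),50); print(rel(bot.read_state())); bot.line_to(at(9.5,85),100); bot.pause(.15)
s,a=snap("r1"); print(rel(s),s["t"]); p=proj(wcam("r1"),PIN+[0,0,62]).astype(int)
S=bot.camera("scene")[:,:,::-1]; q=proj(cam("scene"),PIN+[0,0,50]).astype(int)
cv2.imwrite("pics/m6.png",np.hstack([cv2.resize(a[p[1]-60:p[1]+70,p[0]-65:p[0]+65],(400,400),interpolation=2),cv2.resize(S[q[1]-40:q[1]+40,q[0]-40:q[0]+40],(400,400),interpolation=2)]))
E
```

```text
[ 9.15  0.09 25.4   0.12  0.78 -0.82]
[ 9.380e+00  1.000e-02  5.201e+01  3.300e-01  1.000e-02 -1.340e+00]
[ 8.910e+00 -1.500e-01  8.405e+01  4.000e-02  7.000e-02 -5.200e-01] 25.9583
```

View pics/m6.png

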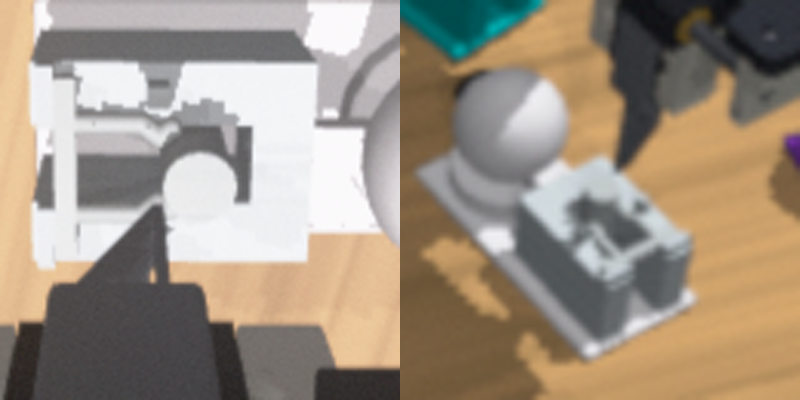

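The clip is off: the bridge is now at crop x≈65, against the lips, with the arm ends ahead of the pin and the clip flat on the cheeks. I take the wedge back.

```bash
python3 - <<'E'
from h import *
q=down(-2.028); x,y=530.4,-134.1
s0=bot.read_state(); bot.line_to(at(9.5,130),150); bot.move_ptp([x,y,175],q); bot.line_to([x,y,135],80); bot.pause(.2)
s=bot.read_state(); b=s["contact_force"]; print(s["tcp_pos"],b,s["t"])
z=135
while z>67.3:
    z-=8 if z>80 else (2 if z>71 else .5); bot.line_to([x,y,z],50 if z>75 else 15); s=bot.read_state(); f=s["contact_force"]-b
    if z<72 or abs(f).max()>3: print(z,s["tcp_pos"].round(2),f.round(2))
    if f[2]>4 or np.hypot(f[0],f[1])>6: break
print(s["t"])
E
```

```text
[ 530.7883591  -134.10437019  135.57709601] [-0.68123365 -0.59520761 -0.50636448] 28.6833
71 [ 530.3  -134.1    70.88] [ 0.12  0.26 -0.95]
70.5 [ 530.39 -134.11   70.5 ] [1.21 0.95 0.2 ]
70.0 [ 530.38 -134.11   69.99] [ 0.2   0.54 -0.63]
69.5 [ 530.39 -134.11   69.45] [1.31 0.93 0.01]
69.0 [ 530.38 -134.1    68.96] [ 1.14 -0.2   0.11]
68.5 [ 530.36 -134.09   68.45] [0.44 0.77 0.15]
68.0 [ 530.49 -134.12   68.12] [0.23 0.78 1.66]
67.5 [ 530.5  -134.11   68.11] [-1.11  2.11  6.99]
33.6917
```

```bash
python3 - <<'E'
from h import *
x,y=530.4,-134.1
bot.line_to([x,y,68],10); bot.move_gripper(60,20); bot.pause(.1); print(bot.read_state()["contact_force"].round(1))
bot.line_to([x,y,150],80); bot.line_to([x,y,235],150); bot.pause(.15); s,a=snap("e1")
bot.move_ptp([x-40,y+45,240],down(-2.1)); bot.pause(.1); s,e=snap("e2")
S=bot.camera("scene")[:,:,::-1]; cv2.imwrite("pics/s3.png",S); print(s["t"])
for n in("e1","e2"):
    cm=wcam(n); print(n,proj(cm,[x,y,109]).round(1))
p=proj(wcam("e1"),[x,y,80]).astype(int); p2=proj(wcam("e2"),[x,y,80]).astype(int)
g=lambda im,p:cv2.resize(im[p[1]-45:p[1]+45,p[0]-45:p[0]+45],(380,380),interpolation=2)
cv2.imwrite("pics/m7.png",np.hstack([g(a,p),cv2.resize(S[185:335,215:430],(420,293),interpolation=2)[:293].copy() if False else cv2.copyMakeBorder(cv2.resize(S[185:335,215:425],(420,300),interpolation=2),0,80,0,0,0)]))
E
```

```text
[-0.1  1.1 -0.5]
37.3917
e1 [319.2 221.8]
e2 [245.6 195.3]
```

View pics/m7.png

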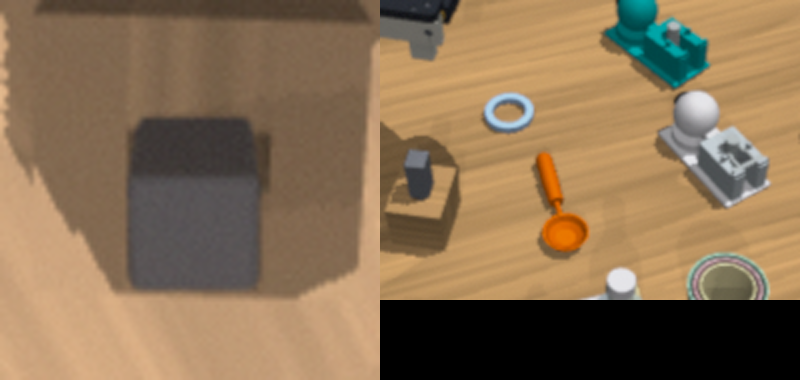

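```bash
python3 - <<'E'
from h import *
cm=wcam("e1"); im=cv2.imread("pics/e1.png").astype(int); p=proj(cm,[530.4,-134.1,80]).astype(int); f=np.load("pics/e1.npz"); T=R.from_quat(f["eef_rot"]); print(p)
o=p-45
for r in (125,140,155,170,185): 
    v=o[1]+int(r/4.22); print(v,o[0]+22,im[v,o[0]+22:o[0]+72].mean(1).astype(int).tolist())
for c in (0,320): print(c)
loc=lambda u,v,z:T.inv().apply(onz(cm,u,v,z)-[530.4,-134.1,0])[:2].round(1)
for r in (12,60,100,150): v=o[1]+r/4.22; print("edges z57",r,loc(o[0]+5/4.22,v,57),loc(o[0]+375/4.22,v,57))
print("slot right end",loc(o[0]+270/4.22,o[1]+160/4.22,57),"handle top",[loc(o[0]+a/4.22,o[1]+b/4.22,109) for a,b in((129,176),(260,176),(129,288),(260,288))])
E
```

```text
[319 212]
196 296 [101, 104, 102, 104, 104, 104, 104, 104, 102, 106, 88, 67, 57, 56, 58, 57, 57, 59, 57, 58, 57, 57, 54, 54, 58, 57, 58, 55, 55, 56, 54, 55, 57, 54, 55, 55, 62, 82, 93, 94, 90, 93, 96, 99, 97, 96, 97, 97, 97, 95]
200 296 [104, 102, 104, 104, 102, 104, 105, 104, 78, 68, 62, 58, 55, 57, 56, 55, 57, 56, 56, 56, 56, 55, 55, 56, 58, 58, 57, 57, 55, 57, 54, 56, 56, 60, 55, 54, 59, 60, 66, 64, 59, 64, 84, 94, 96, 97, 94, 96, 95, 99]
203 296 [103, 105, 101, 104, 105, 104, 104, 105, 78, 64, 57, 55, 59, 58, 56, 58, 56, 58, 56, 58, 57, 59, 53, 58, 57, 58, 55, 57, 54, 55, 55, 59, 57, 57, 58, 57, 57, 60, 64, 64, 63, 62, 93, 93, 97, 97, 97, 95, 96, 97]
207 296 [105, 103, 104, 106, 105, 102, 105, 103, 77, 60, 59, 59, 61, 57, 58, 60, 57, 60, 58, 60, 62, 60, 53, 60, 58, 62, 60, 57, 58, 59, 59, 60, 57, 60, 58, 60, 60, 58, 60, 68, 65, 72, 94, 97, 95, 95, 96, 95, 97, 96]
210 296 [105, 104, 103, 101, 103, 102, 104, 102, 77, 80, 82, 82, 81, 79, 80, 85, 80, 83, 83, 82, 86, 83, 82, 84, 83, 81, 84, 84, 82, 82, 82, 80, 85, 82, 82, 82, 81, 76, 82, 64, 65, 72, 93, 96, 100, 96, 96, 97, 96, 97]
0
320
edges z57 12 [ 31.7 -38. ] [31.6 37.8]
edges z57 60 [ 21.8 -38.4] [21.7 38.1]
edges z57 100 [ 13.4 -38.7] [13.3 38.4]
edges z57 150 [  2.7 -39. ] [ 2.7 38.8]
slot right end [ 0.5 16.7] handle top [array([ 10.4, -10.8]), array([10.4, 12.6]), array([-10.6, -11.1]), array([-10.6,  12.8])]
```

The slot spans columns 304 to 337.7, which is 30 mm at z = 57 as it should be. The handle base is centred within 1.1 mm of that along x, and the slot's play limits y to 2.5 mm. Handing in.

```bash
python3 -c "
from plant import bot
bot.close_job(); print(bot.read_state()['t'])"
```

```text
the job is handed in; nothing more can be done
the job is handed in; nothing more can be done
```

The clip is off the pin and lying flat on the cheeks against the lips, and the wedge is back upright in its stand. I handed the job in at about 37.4 s of the 54 s allowed. No verdict was reported.

- **Wedge:** I gripped the handle along its x and found the blade's flat face 6.9 mm to -x in the wrist view. I then felt for the pin with about 2 N.
- **Clip:** I lowered the blade slowly between pin and bridge. Forces stayed below about 5 N sideways and 3 N vertically. The clip let go with the tip at about 26 mm, and I continued down to 12 mm.
- **Clip check:** the wrist and scene pictures taken after withdrawing show the clip off the pin. I did not measure its height.
- **Stand check:** the handle seated at the same height as before, 68.1 mm at the tool point. In x it is about 1.1 mm from the slot's centre. I did not measure y; the slot's play allows at most 2.5 mm there.
- **Other things:** the last scene picture shows the spoon, teether and turquoise look-alike undisturbed, and the cups and bottle where they stood. I did not check the rattle and the purple look-alikes afterwards.
- **Disagreements:** two-view heights were off from the text. The pin top came out at 64.4 mm against 62, and the handle top at 103.6 mm against 109. I relied on the contact readings for the pin and the seating height instead.

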